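# Refit the hob knob and press it in

### The arm

A 6-joint arm with a two-finger parallel gripper is mounted at the origin on a cart in front of the work surface, level with it; the furniture and walls round the work are solid. World frame = base frame: x ahead of the robot, y to its left, z up, the work surface at z = 0. Lengths are in m, angles in rad, forces in N, time in s.
With the tool pointing down it reaches from about 0.35 to 1 m from the base axis. Payload 7.1 kg.
Tool frame: the origin (TCP) lies between the finger pads; the fingertips stand 14 mm ahead of it and the grasp point (between the pads) lies 5 mm behind it (bot.tips_ahead is the x of the fingertips in the tool frame, in m); x points along the fingers, y is the direction in which the jaws open and shut, and the axes are right-handed (so a half turn about x gives the same grasp; the last joint's range is limited). The gripper opens to 85 mm and grips with 20 to 120 N. Pads are 22 mm wide; open, the fingers measure 114 mm over their backs; the gripper's body (76 mm by 85 mm) begins 54 mm behind the grasp point. The pads swing forward as they close: fully open they stand 13 mm farther back than shut.
Start: joints at [-1.338, 0.423, 1.63, -0, 1.089, -0.019], TCP at [0.156, -0.605, 0.22] pointing down, gripper open.
Joint ranges: [-3, 3], [-0.9, 2.11], [0.09, 2.58], [-1.31, 4.45], [0.11, 2.69], [-2.54, 2.54]. Speed limits (rad/s): [2.39, 2.39, 3.01, 3.14, 3.14, 3.14].

### API

Orientations are given as a unit quaternion [x, y, z, w].
In Python, from rig import bot gives the robot as it stands.
- The arm moves only by the tool play_rows, never from a script. Its argument "deltas" is a list of rows, each an object with "claw": the closure, from 0 (fully open) to 1 (shut); "offset": the shift along the tool's x, y, z in mm, a list of three; "twist": the turn, a rotation vector about the tool's x, y, z in degrees, a list of three. A call has 1 to 8 rows; each row shifts and turns the commanded pose from where the row before left it, along the tool's axes as they then stand; what a row does not reach is not made up. A row lasts 1/8 s, in which the tool goes at most 62.5 mm and 10.7 degrees, less where a joint would pass 70% of its speed; a pose out of reach is approached as far as the arm can. A call is refused whole if a number of a shift passes 62.5 or a number of a turn 10.7, either way. A call with a gripper value outside its range is refused whole. The fingers move at their own pace and stop on an object; the grip force is fixed at half the most. Time passes only in rows, so rows that do not move let the fingers close. It gives the time, the measured TCP pose, the force and the opening at its end, in the units of the state.
- bot.read_state(): the state, without advancing time (a new reading comes with each control period).
- bot.camera(name): name is "scene" or "side" or "wrist"; returns a dict with "color" (400x640x3 uint8, red, green, blue), "K" (3x3 intrinsics, pixels), "rvec" (rotation vector, rad) and "tvec" (3), from world to camera coordinates, as OpenCV has them; the wrist camera has in their place "hand_eye" (4x4, takes a point from camera to tool coordinates, whose origin is the TCP and whose axes are the tool frame's). Camera axes: x right, y down, z forward; pixel columns grow to the right and rows downward; lengths in m; the calibration is good to about 2 mm. A picture is of the moment at which its call begins: read the wrist's pose just before it. There is no depth.
- bot.hand_in(): hands the job in, once; it reports no verdict.
The state is a dict: "time_s": time; "qpos": joint angles; "qvel": joint speeds; "effort": joint torques, N m; "position": TCP position; "orientation": TCP orientation; "wrist_force": force on the tool from outside, world axes, zero at the start; "wrist_torque": the same for the moment, N m; "width": opening from 0.0 (shut) to 1.0 (fully open).
Only numpy, scipy, OpenCV 4.12 (cv2) and the standard library are available. Lean on these libraries where they do the work, as an engineer would, in place of code of your own. Each camera call takes 0.05 s, during which the arm holds its last target.

### The job

The control knob has come off the small table hob. Pick it up, turn it so that the flat in its bore matches the flat on the hob's D-shaped spindle (a red mark shows the flat's side, as the white pointer does on the knob), and push it fully home on the spindle; then press knob and spindle all the way down against the valve spring and keep pressing for at least three seconds. The job finishes while you are still holding the knob pressed down in your fingers; leave the pan support, the steel glass, the gas lighter and the salt shaker where they are.

Things in the scene. Friction and masses are not known exactly. Their poses are not given: they have to be found in the camera images.
- knob: Loose black knob, upright. Origin: centre of its underside; z up. Skirt 44 mm round, 18 mm high; above it, to 39.5 mm, a grey finger bar 40 mm long (x), 13 mm thick (y; grip across it). White pointer on the bar's +x half. Blind D-bore underneath: central, 14 mm deep, 15.3 mm round, its flat 3.65 mm from the axis on the +x (pointer) side. Mass about 60 g.
- hob: White single-burner table hob with a black top, fixed to the worktop, 320 mm deep (x) by 230 mm wide (y), top surface 60 mm above the worktop. Origin: centre of its footprint at worktop height. The spindle stands upright at (-115, 0) mm in its frame, on the front strip; the burner centre and the pan support are at (+45, 0) mm.
- spindle_top (a point): Top centre of the bare upright steel spindle, 85 mm above the worktop unpressed. 14 mm round, one flat 3 mm off the axis, top 1 mm chamfered. x points out of the flat, as does the red mark on the disc at its foot; z up. A fitted knob has this frame's yaw (half a turn off does not fit, 8 degrees does). Knob home: its underside is 14 mm below this point. The spindle cannot be turned.
- spindle (a joint): How far the spindle is pressed down, in m: 0 free, 0.006 at the stop. The spring resists with about 4 N at first and 7 N at the stop.
- trivet: Loose black cast iron pan support round the burner, 186 mm across, 37 mm high, standing on the hob top. Origin: centre of its underside. Must stay.
- glass: Steel drinking glass, 72 mm across, 95 mm high, upright on the worktop. Origin: centre of its foot. Must stay.
- lighter: Gas lighter with a blue body, 228 mm long (its y axis), 22 mm wide, 21 mm high, lying on the worktop in front of the hob. Origin: centre of its underside. Must stay.
- shaker: Glass salt shaker with a grey top, 44 mm across, 90 mm high, upright on the worktop. Origin: centre of its foot. Must stay.
Things that resemble listed ones, but are neither listed nor needed, are in the scene too. Several things look just like the knob: the one meant starts nearest to the robot's base.

How it is judged:
On the way:
1. the knob is home on the spindle and pressed down with it by the fingers for 2.5 s (horizontal distance between knob and spindle_top below 0.003 m and z of knob in the frame of spindle_top below -0.0115 m and angle between the x axis of knob and the x axis of spindle_top, either way round below 0.35 rad and angle between knob's own z axis and vertical below 0.15 rad and value of joint spindle above 0.004 m and contact force between the fingers and knob above 2 N), for 2.5 s.
At the end, for the whole second after the job is handed in: The knob is at least 11.5 mm down the spindle, centred within 3 mm, upright, pointer on the flat's side (0.35 rad); the fingers still touch it (over 2 N) and keep the spindle pressed at least 4 of its 6 mm; pan support, glass, lighter and shaker are within 30 mm of their start (all of step 1 and linear speed of knob below 0.02 m/s and distance of each of trivet, glass, lighter, shaker from where it was at the start of the episode below 0.03 m); the arm keeps its last pose, push and grip.
It fails at once if the pan support, glass, lighter or shaker is shoved away (more than 30 mm) (distance of any of trivet, glass, lighter, shaker from where it was at the start of the episode above 0.03 m).
It also fails if it takes over 40 s, if anything falls off the work surface, if the arm or the gripper's body presses on something with over 40 N, if the wrist force passes 120 N, or if a joint passes its speed limit or range.

## Working session

There is one attempt and no reset: what is moved stays moved. The work goes in short steps, Python scripts to look and compute and a tool call to move; the robot and the scene stay as the last step left them, time stands still between calls to the robot, and variables do not carry over. Pictures are saved under pics/ and viewed, and the job is handed in when it is done.

Besides the shell and the picture viewer there is one more tool, called after "Request:" as a command line: name --argument value ..., lists and objects as JSON in quotes. play_rows: Moves the arm, as the interface text tells. Its arguments: {"type":"object","properties":{"deltas":{"type":"array"}},"required":["deltas"]}

```bash
ls; mkdir -p pics; python3 - <<'E'
from rig import bot
import cv2
s=bot.read_state(); print(s)
print(bot.tips_ahead)
for n in ["scene","side","wrist"]:
    c=bot.camera(n); cv2.imwrite(f"pics/{n}0.png",c["color"][:,:,::-1])
    print(n,{k:v for k,v in c.items() if k!="color"})
E
```

```text
pics
{'time_s': 0.0, 'qpos': array([-1.33801044e+00,  4.23831592e-01,  1.63070690e+00, -1.00061505e-06,
        1.08859564e+00, -1.90026102e-02]), 'qvel': array([-0.00170953,  0.00049739,  0.00040958,  0.00266743, -0.00051321,
       -0.00155252]), 'effort': array([-2.58470871e-03, -5.57396436e+01, -2.81742722e+01, -2.88618980e-05,
        7.29398671e-03, -5.21741072e-05]), 'position': array([ 0.15560143, -0.60473041,  0.21924484]), 'orientation': array([-0.7014519 , -0.0893277 ,  0.70156881, -0.088244  ]), 'wrist_force': array([0.17853403, 0.66188606, 0.3791511 ]), 'wrist_torque': array([-0.03955602,  0.02402997,  0.02585995]), 'width': 1.0019856839159917}
0.014
scene {'K': array([[418.89146448,   0.        , 318.17381492],
       [  0.        , 418.89146448, 196.64672082],
       [  0.        ,   0.        ,   1.        ]]), 'rvec': array([ 1.31991345, -2.17821613,  0.98579684]), 'tvec': array([0.32273823, 0.36873859, 0.55729971])}
side {'K': array([[426.26200925,   0.        , 316.20267158],
       [  0.        , 426.26200925, 199.69347045],
       [  0.        ,   0.        ,   1.        ]]), 'rvec': array([ 2.28816514, -0.11949992,  0.04339545]), 'tvec': array([-0.52024033,  0.14300893,  1.06288023])}
wrist {'K': array([[337.23018198,   0.        , 321.77140952],
       [  0.        , 337.23018198, 198.60675325],
       [  0.        ,   0.        ,   1.        ]]), 'hand_eye': array([[ 9.45699537e-04, -2.73244837e-01,  9.61944055e-01,
        -1.54442208e-01],
       [ 9.99999469e-01,  6.52265890e-04, -7.97833038e-04,
        -3.50438177e-04],
       [-4.09439537e-04,  9.61944299e-01,  2.73245309e-01,
        -6.89806203e-02],
       [ 0.00000000e+00,  0.00000000e+00,  0.00000000e+00,
         1.00000000e+00]])}
```

View pics/scene0.png

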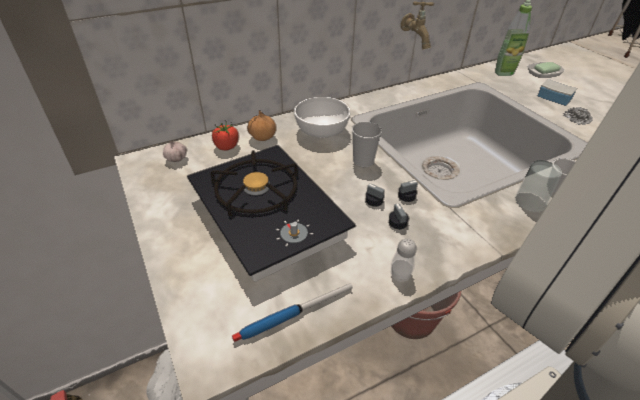

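View pics/side0.png

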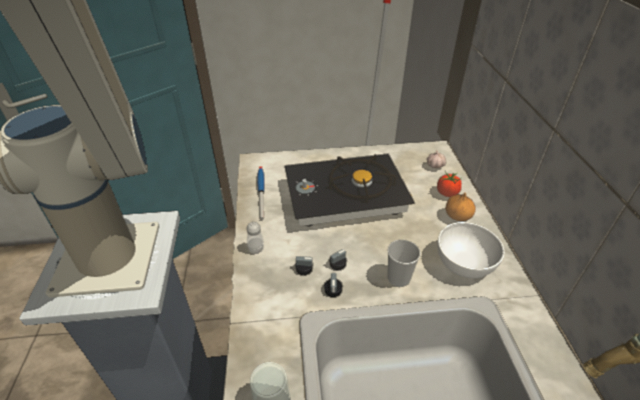

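View pics/wrist0.png

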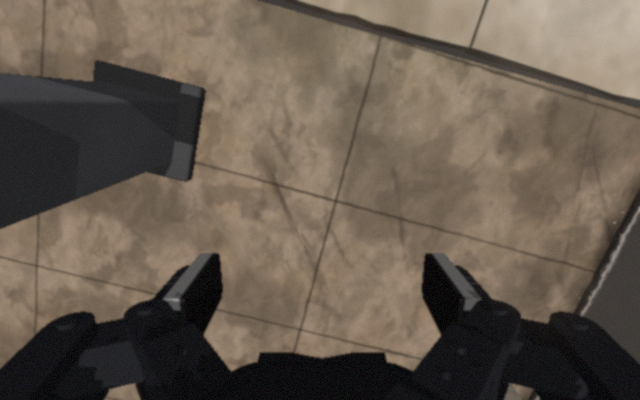

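The scene camera shows three knobs at about (375,195), (407,190) and (399,217), and the spindle at (294,232). The side camera has the knobs at (304,265), (338,259) and (333,287), and the spindle at (306,186).

```bash
cat > h.py <<'E'
import numpy as np, cv2
from rig import bot
from scipy.spatial.transform import Rotation as R
def Twc(c,s=None):
    if "rvec" in c:
        M=np.eye(4);M[:3,:3]=cv2.Rodrigues(np.array(c["rvec"]))[0];M[:3,3]=c["tvec"];return np.linalg.inv(M)
    T=np.eye(4);T[:3,:3]=R.from_quat(s["orientation"]).as_matrix();T[:3,3]=s["position"];return T@c["hand_eye"]
def ray(c,px,z,s=None):
    T=Twc(c,s);d=T[:3,:3]@np.linalg.inv(c["K"])@[px[0],px[1],1];o=T[:3,3];return o+d*(z-o[2])/d[2]
def proj(c,p,s=None):
    q=np.linalg.inv(Twc(c,s))@np.append(p,1);q=c["K"]@q[:3];return q[:2]/q[2]
def crop(img,x,y,w,h,f,name):
    cv2.imwrite(name,cv2.resize(img[y:y+h,x:x+w,::-1],None,fx=f,fy=f,interpolation=cv2.INTER_CUBIC))
E
python3 - <<'E'
from h import *
a=bot.camera("scene");b=bot.camera("side")
for p in [(375,195),(407,190),(399,217)]: print("scene",ray(a,p,.02))
for p in [(304,265),(338,259),(333,287)]: print("side",ray(b,p,.02))
print("spin",ray(a,(294,224),.085),ray(b,(306,181),.085))
for n,p in dict(shaker=(403,280),glass=(366,172)).items(): print(n,ray(a,p,0))
print("shaker side",ray(b,(255,250),0), "glass",ray(b,(401,284),0))
crop(a["color"],340,160,130,130,5,"pics/sa.png");crop(b["color"],230,160,160,150,5,"pics/sb.png")
crop(a["color"],230,190,120,90,6,"pics/sc.png")
E
```

```text
scene [ 0.56195901 -0.07687891  0.02      ]
scene [ 0.54318603 -0.15158628  0.02      ]
scene [ 0.4801256  -0.08310179  0.02      ]
side [ 0.48432781 -0.09484712  0.02      ]
side [ 0.56720483 -0.08502792  0.02      ]
side [ 0.54446163 -0.16592108  0.02      ]
spin [0.50443415 0.14976259 0.085     ] [0.51024195 0.14132301 0.085     ]
shaker [ 0.35391261 -0.00362213  0.        ]
glass [ 0.66129683 -0.119269    0.        ]
shaker side [ 3.65903404e-01 -1.59933055e-02  1.11022302e-16] glass [ 0.70544181 -0.15927662  0.        ]
```

View pics/sa.png

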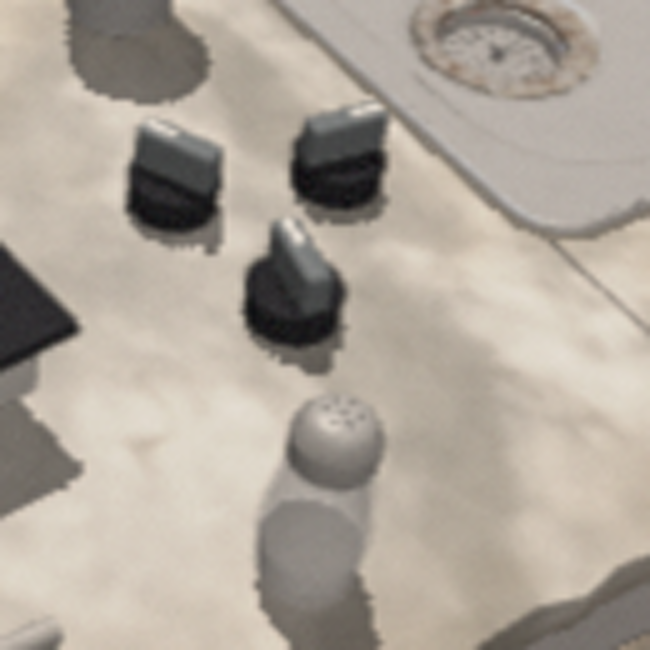

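View pics/sb.png

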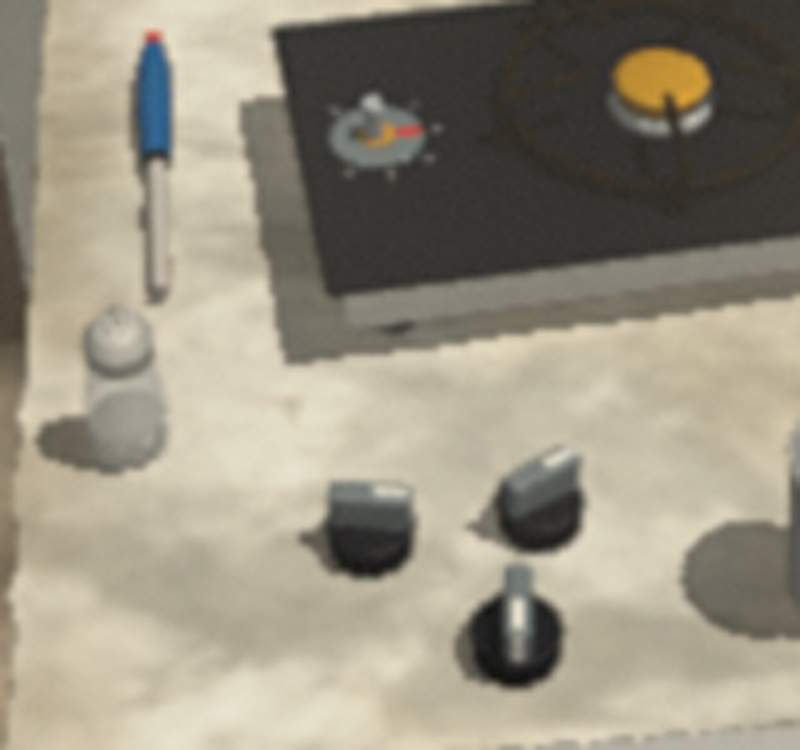

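View pics/sc.png

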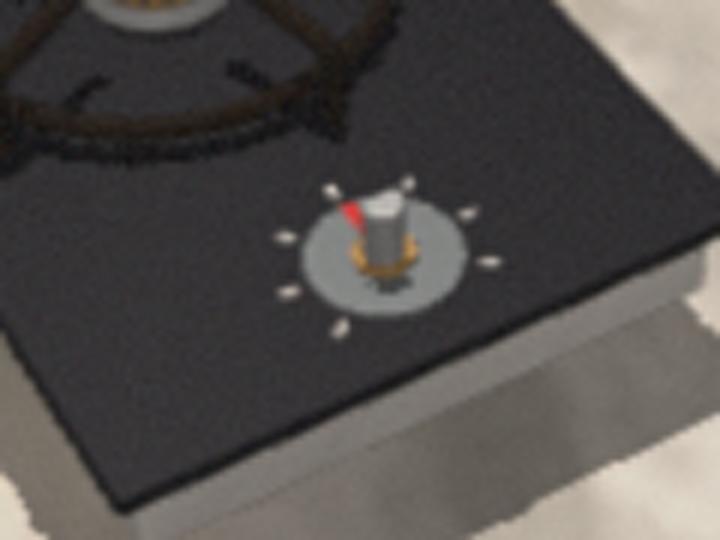

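```bash
cat >> h.py <<'E'
def need(p,yaw):
    """remaining delta to TCP p with tool x down, tool y at world yaw angle"""
    s=bot.read_state();Rm=R.from_quat(s["orientation"]).as_matrix()
    y=np.array([np.cos(yaw),np.sin(yaw),0]);x=np.array([0,0,-1.]);T=np.stack([x,y,np.cross(x,y)],1)
    off=Rm.T@(np.array(p)-s["position"])*1000;tw=np.degrees(R.from_matrix(Rm.T@T).as_rotvec())
    print("offset mm",off.round(1),"twist",tw.round(2),"yaw now",np.degrees(np.arctan2(Rm[1,1],Rm[0,1])).round(2),"pos",s["position"].round(4),"F",s["wrist_force"].round(1),"w",round(s["width"],3),"t",s["time_s"])
E
python3 - <<'E'
from h import *
a=bot.camera("scene");b=bot.camera("side")
def dirn(c,p,q,z):
    P=ray(c,p,z);Q=ray(c,q,z);d=Q-P;print((P+Q)/2,np.degrees(np.arctan2(d[1],d[0])),np.linalg.norm(d))
dirn(b,(230+333/5,160+487/5),(230+411/5,160+490/5),.0395)
dirn(a,(340+318/5,160+278/5),(340+290/5,160+222/5),.0395)
dirn(b,(230+377/5,160+135/5),(230+422/5,160+130/5),.06)
dirn(a,(230+384/6,190+255/6),(230+346/6,190+208/6),.06)
print(R.from_quat(bot.read_state()["orientation"]).as_matrix().round(3))
for yw in (90,-90): need([.44,-.09,.22],np.radians(yw))
E
```

```text
[ 0.48622799 -0.08919186  0.0395    ] -9.050004353965372 0.03686802248901638
[ 0.48078331 -0.08463107  0.0395    ] -16.66342250922092 0.03441967757555123
[0.5209008 0.1472338 0.06     ] 3.6200550777271636 0.025001332120224304
[0.51860219 0.15038847 0.06      ] 4.611450448412755 0.024340376237034483
[[-0.     0.249 -0.968]
 [ 0.    -0.968 -0.249]
 [-1.    -0.     0.   ]]
offset mm [  -0.  -428.1 -403.7] twist [-1.6557e+02 -3.0000e-02  1.0000e-02] yaw now -75.57 pos [ 0.1557 -0.6052  0.2198] F [-0.6  0.4  0.1] w 0.998 t 0.35
offset mm [  -0.  -428.1 -403.7] twist [14.43  0.    0.02] yaw now -75.57 pos [ 0.1557 -0.6052  0.2198] F [-0.6  0.4  0.1] w 0.998 t 0.35
```

Request:
play_rows --deltas '[{"claw":0,"offset":[0,-43,-40],"twist":[0,0,0]},{"claw":0,"offset":[0,-43,-40],"twist":[0,0,0]},{"claw":0,"offset":[0,-43,-40],"twist":[0,0,0]},{"claw":0,"offset":[0,-43,-40],"twist":[0,0,0]},{"claw":0,"offset":[0,-43,-40],"twist":[0,0,0]},{"claw":0,"offset":[0,-43,-40],"twist":[0,0,0]},{"claw":0,"offset":[0,-43,-40],"twist":[0,0,0]},{"claw":0,"offset":[0,-43,-40],"twist":[9,0,0]}]'

```text
time_s: 1.35
position: [0.3791, -0.1942, 0.2204]
orientation: [0.706, 0.036, -0.706, 0.036]
wrist_force: [-0.2, -0.0, 0.9]
width: 0.997
```

```bash
python3 - <<'E'
from h import *
need([.445,-.088,.19],np.radians(-102))
E
```

```text
offset mm [ 30.4 -99.  -76.4] twist [17.84 -0.05 -0.02] yaw now -84.16 pos [ 0.3791 -0.1942  0.2204] F [-0.2 -0.   0.9] w 0.997 t 1.35
```

Request:
play_rows --deltas '[{"claw":0,"offset":[10,-36,-28],"twist":[9,0,0]},{"claw":0,"offset":[10,-32,-31],"twist":[9,0,0]},{"claw":0,"offset":[10,-21,-29],"twist":[0,0,0]},{"claw":0,"offset":[0,0,0],"twist":[0,0,0]}]'

```text
time_s: 1.85
position: [0.4693, -0.1113, 0.1896]
orientation: [0.703, -0.073, -0.703, -0.073]
wrist_force: [-0.4, -0.2, -0.5]
width: 0.996
```

```bash
python3 - <<'E'
from h import *
need([.445,-.088,.19],np.radians(-102))
s=bot.read_state();c=bot.camera("wrist");cv2.imwrite("pics/w1.png",c["color"][:,:,::-1])
E
```

```text
offset mm [ -0.4 -17.8  28.5] twist [ 0.18 -0.01  0.01] yaw now -101.82 pos [ 0.4693 -0.1113  0.1896] F [-0.4 -0.2 -0.5] w 0.996 t 1.85
```

View pics/w1.png

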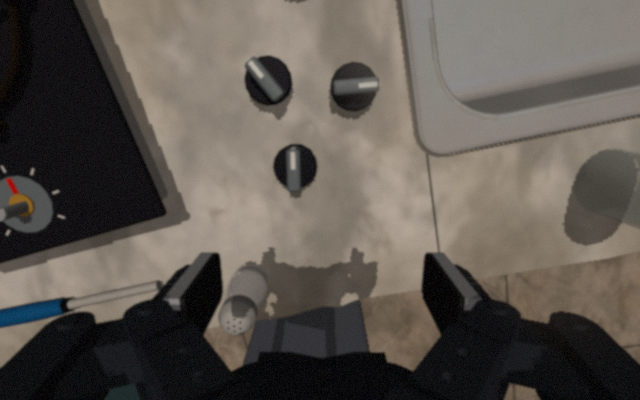

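The wrist view shows the nearest knob at about (295,166), pointer up, with its bar nearly vertical in the image. The spindle shows at the left edge.

```bash
python3 - <<'E'
from h import *
c=bot.camera("wrist");crop(c["color"],250,125,90,80,8,"pics/w1z.png");crop(c["color"],0,150,90,90,6,"pics/w1s.png")
E
```

```text
(no output)
```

View pics/w1z.png

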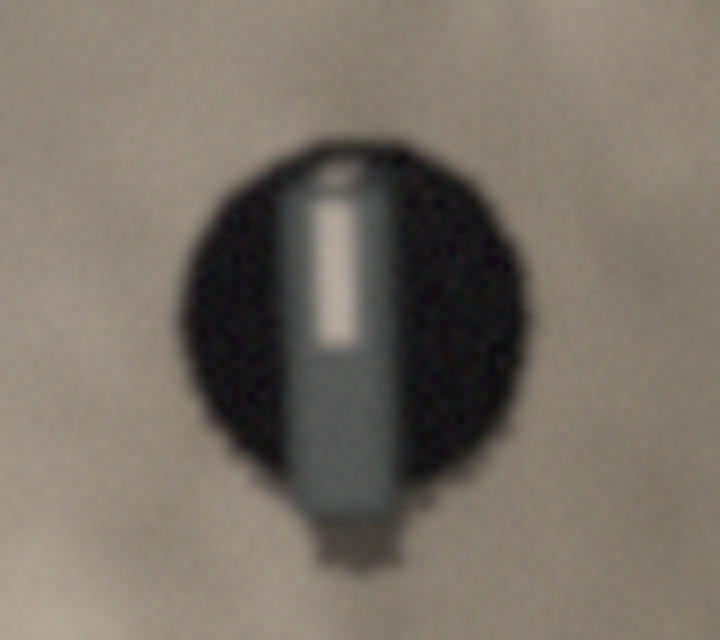

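View pics/w1s.png

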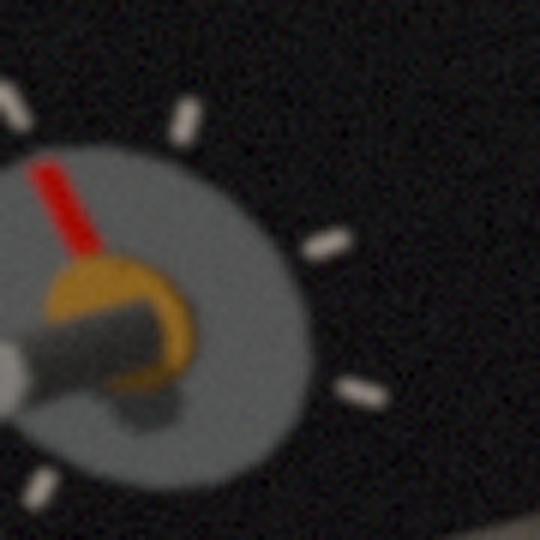

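```bash
python3 - <<'E'
from h import *
s=bot.read_state();c=bot.camera("wrist")
def dirn(p,q,z):
    P=ray(c,p,z,s);Q=ray(c,q,z,s);d=Q-P;print(((P+Q)/2).round(4),np.degrees(np.arctan2(d[1],d[0])),np.linalg.norm(d))
f=lambda x,y:(250+(x-.0)/8,125+y/8)
dirn(f(341,513),f(336,188),.0395)
dirn(f(338,348),f(333,200),.0395)
P=ray(c,f(183,320),.018,s);Q=ray(c,f(528,320),.018,s);print((P+Q)/2,np.linalg.norm(P-Q))
g=lambda x,y:(x/6,150+y/6)
dirn(g(90,250),g(42,165),.06)
print(ray(c,g(120,320),.06,s))
need([.484,-.088,.0355],np.radians(-102))
E
```

```text
[ 0.4827 -0.0875  0.0395] -12.408263677290453 0.03778184092973029
[ 0.4916 -0.0892  0.0395] -11.371430961947945 0.01693285752095531
[ 0.48264541 -0.08769739  0.018     ] 0.04218302012550737
[0.5232 0.1516 0.06  ] 4.612554522857723 0.013159955183188408
[0.50593681 0.15154845 0.06      ]
offset mm [154.5 -27.5 -11.7] twist [ 0.03  0.05 -0.01] yaw now -101.97 pos [ 0.467  -0.1125  0.19  ] F [ 0.6 -0.   0.4] w 0.997 t 2.0
```

```bash
python3 - <<'E'
from h import *
for i in range(3):
  need([.4827,-.0876,.0355],np.radians(-102)); bot.camera("side")
E
```

```text
offset mm [154.5 -27.6 -10.4] twist [ 0.03  0.05 -0.01] yaw now -101.97 pos [ 0.467  -0.1125  0.19  ] F [ 0.6 -0.   0.4] w 0.997 t 2.0
offset mm [154.6 -27.8 -10.3] twist [-0.01  0.03 -0.01] yaw now -102.01 pos [ 0.4669 -0.1127  0.1901] F [-1.1  0.5 -0.1] w 1.001 t 2.05
offset mm [154.7 -28.  -10.1] twist [-0.03  0.   -0.01] yaw now -102.03 pos [ 0.467  -0.1128  0.1902] F [ 0.3 -0.9 -0.2] w 1.003 t 2.1
```

Request:
play_rows --deltas '[{"claw":0,"offset":[40,-14,-5],"twist":[0,0,0]},{"claw":0,"offset":[40,-14,-5],"twist":[0,0,0]},{"claw":0,"offset":[20,0,0],"twist":[0,0,0]},{"claw":0,"offset":[0,0,0],"twist":[0,0,0]},{"claw":0,"offset":[0,0,0],"twist":[0,0,0]}]'

```text
time_s: 2.78
position: [0.4837, -0.0875, 0.0909]
orientation: [0.704, -0.074, -0.703, -0.074]
wrist_force: [-0.0, 1.0, -0.2]
width: 1.002
```

```bash
python3 - <<'E'
from h import *
need([.4827,-.0876,.0355],np.radians(-102))
s=bot.read_state();c=bot.camera("wrist");cv2.imwrite("pics/w2.png",c["color"][:,:,::-1])
print(proj(c,[.4827,-.0876,.0395],s))
E
```

```text
offset mm [55.4  0.3  1. ] twist [-0.02 -0.07 -0.  ] yaw now -102.02 pos [ 0.4837 -0.0875  0.0909] F [-0.   1.  -0.2] w 1.002 t 2.775
[322.73920104 215.49254603]
```

View pics/w2.png

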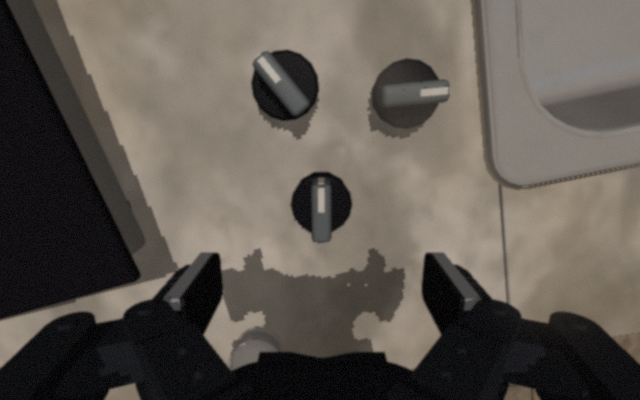

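Request:
play_rows --deltas '[{"claw":0,"offset":[30,0,0],"twist":[0,0,0]},{"claw":0,"offset":[25,0,-1],"twist":[0,0,0]},{"claw":0,"offset":[0,0,0],"twist":[0,0,0]}]'

```text
time_s: 3.2
position: [0.4838, -0.0873, 0.0348]
orientation: [-0.703, 0.074, 0.704, 0.074]
wrist_force: [0.5, -0.1, 0.5]
width: 1.0
```

```bash
python3 - <<'E'
from h import *
s=bot.read_state();c=bot.camera("wrist");cv2.imwrite("pics/w3.png",c["color"][:,:,::-1])
crop(c["color"],250,150,150,110,5,"pics/w3z.png")
need([.4827,-.0876,.0355],np.radians(-102))
print(proj(c,[.4827,-.0876,.0395],s))
E
```

```text
offset mm [0.1 0.5 1.6] twist [ 0. -0. -0.] yaw now -102.0 pos [ 0.4844 -0.0874  0.0356] F [ 0.5 -0.7  0.2] w 0.996 t 3.25
[323.44595547 252.7297468 ]
```

View pics/w3z.png

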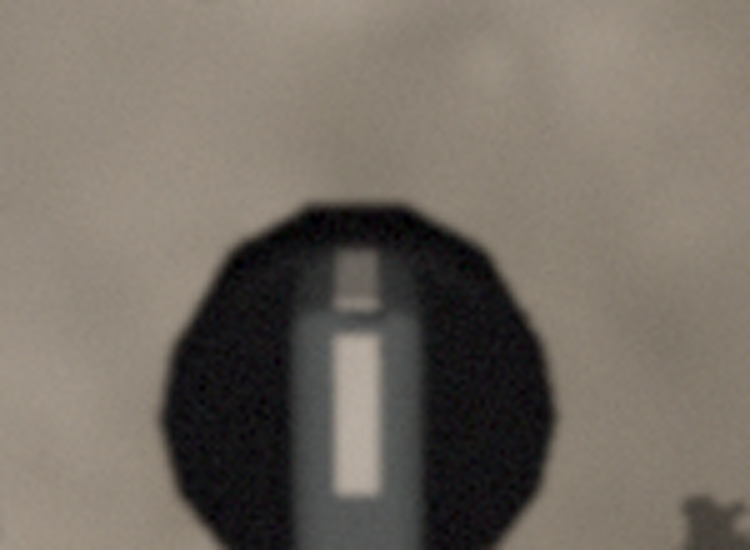

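Request:
play_rows --deltas '[{"claw":1,"offset":[0,0,0],"twist":[0,0,0]},{"claw":1,"offset":[0,0,0],"twist":[0,0,0]},{"claw":1,"offset":[0,0,0],"twist":[0,0,0]},{"claw":1,"offset":[0,0,0],"twist":[0,0,0]},{"claw":1,"offset":[0,0,0],"twist":[0,0,0]},{"claw":1,"offset":[0,0,0],"twist":[0,0,0]}]'

```text
time_s: 4.0
position: [0.4843, -0.0872, 0.035]
orientation: [-0.703, 0.074, 0.703, 0.074]
wrist_force: [0.5, -0.0, 0.1]
width: -0.004
```

```bash
python3 - <<'E'
from h import *
s=bot.read_state();c=bot.camera("wrist");cv2.imwrite("pics/w4.png",c["color"][:,:,::-1])
need([.4827,-.0876,.0355],np.radians(-102))
E
```

```text
offset mm [-0.5  0.7  1.4] twist [ 0.03  0.01 -0.  ] yaw now -101.97 pos [ 0.4842 -0.0872  0.035 ] F [-0.1 -0.4  0.3] w -0.0 t 4.05
```

View pics/w4.png

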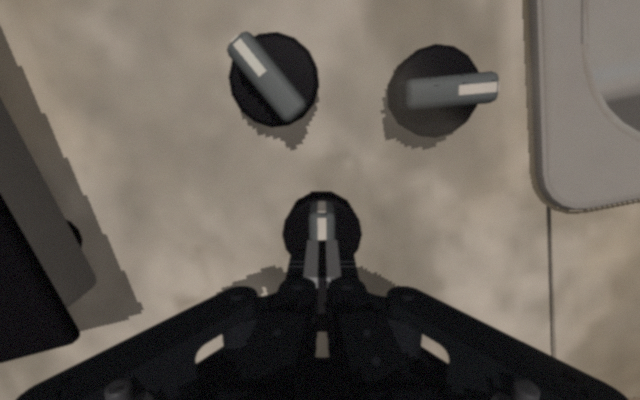

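```bash
python3 - <<'E'
from h import *
c=bot.camera("wrist");crop(c["color"],270,180,110,110,6,"pics/w4z.png")
b=bot.camera("side");crop(b["color"],250,180,150,130,5,"pics/s4z.png")
b=bot.camera("scene");crop(b["color"],330,130,150,130,5,"pics/c4z.png")
E
```

```text
(no output)
```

View pics/w4z.png

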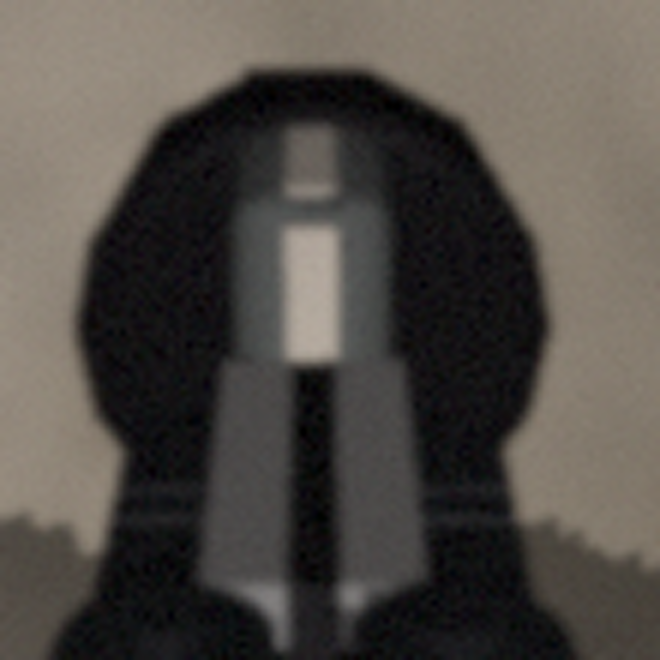

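View pics/s4z.png

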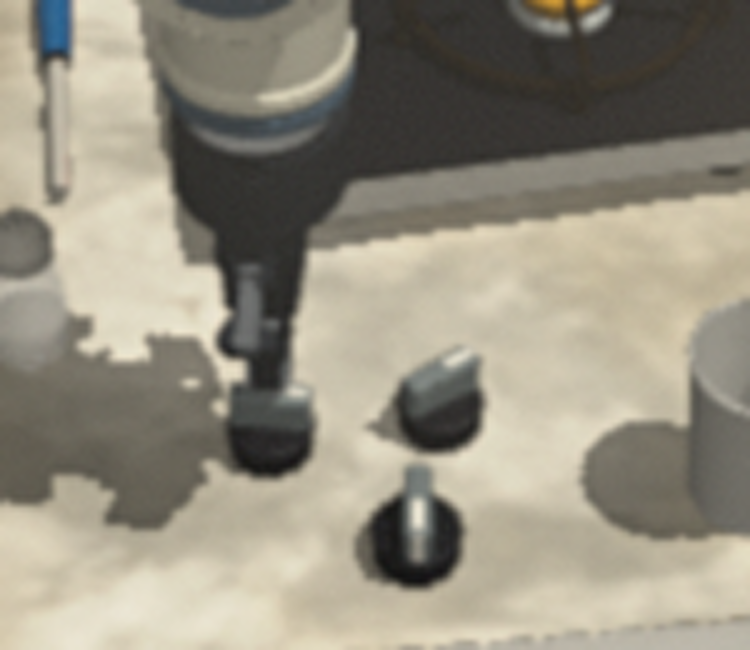

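View pics/c4z.png

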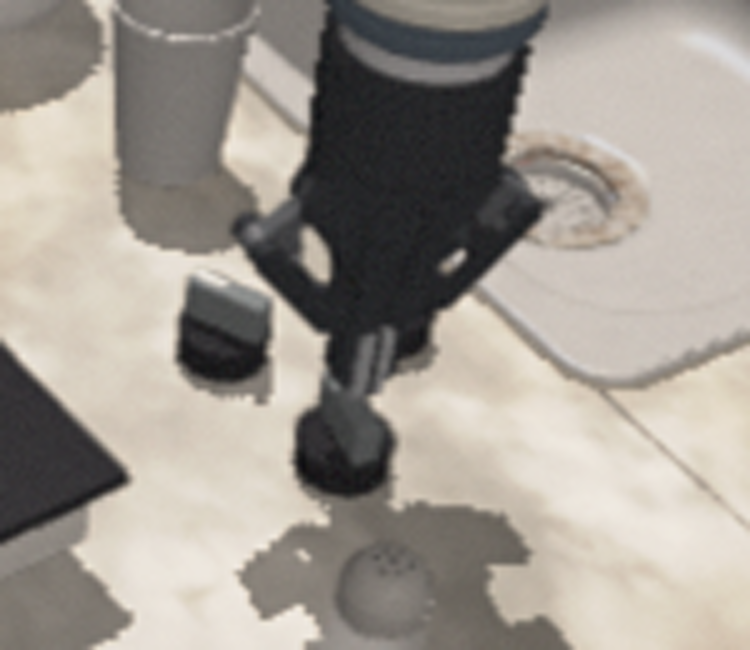

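```bash
python3 - <<'E'
from h import *
s=bot.read_state();c=bot.camera("wrist")
H=np.linalg.inv(c["hand_eye"])
for zt in (-.011,0,.011):
  for x in (-.04,-.02,-.01,-.005,0,.005,.01,.014,.02):
    q=c["K"]@(H@[x,0,zt,1])[:3];print(zt,x,(q[:2]/q[2]).round(1))
for yy in (-.0065,.0065):
    q=c["K"]@(H@[-.005,yy,-.011,1])[:3];print(yy,(q[:2]/q[2]).round(1))
print(s["wrist_force"],s["width"])
E
```

```text
-0.011 -0.04 [322.5 263.8]
-0.011 -0.02 [322.5 242.4]
-0.011 -0.01 [322.4 233.7]
-0.011 -0.005 [322.4 229.8]
-0.011 0 [322.4 226.1]
-0.011 0.005 [322.4 222.6]
-0.011 0.01 [322.4 219.2]
-0.011 0.014 [322.4 216.7]
-0.011 0.02 [322.4 213.1]
0 -0.04 [322.5 289.9]
0 -0.02 [322.4 265.6]
0 -0.01 [322.4 255.7]
0 -0.005 [322.4 251.1]
0 0 [322.4 246.9]
0 0.005 [322.4 242.9]
0 0.01 [322.4 239. ]
0 0.014 [322.4 236.1]
0 0.02 [322.3 232. ]
0.011 -0.04 [322.5 314.9]
0.011 -0.02 [322.4 287.9]
0.011 -0.01 [322.4 276.8]
0.011 -0.005 [322.4 271.7]
0.011 0 [322.4 267. ]
0.011 0.005 [322.4 262.5]
0.011 0.01 [322.3 258.2]
0.011 0.014 [322.3 254.9]
0.011 0.02 [322.3 250.3]
-0.0065 [308.7 229.8]
0.0065 [336.2 229.8]
[ 0.29633333 -0.20573628  0.5766466 ] -0.003025146691484004
```

```bash
python3 - <<'E'
from h import *
s=bot.read_state();print(s["position"])
for n,(X,Y,f) in dict(side=(250,180,5),scene=(330,130,5)).items():
    c=bot.camera(n)
    for x in (-.07,-.05,-.03,-.02,-.01,0,.014):
        p=s["position"]+np.array([0,0,-x]);q=proj(c,p);print(n,x,((q-[X,Y])*f).round(0))
E
```

```text
[ 0.48430265 -0.08717373  0.03498186]
side -0.07 [264. 289.]
side -0.05 [265. 320.]
side -0.03 [266. 349.]
side -0.02 [267. 364.]
side -0.01 [267. 378.]
side 0 [268. 392.]
side 0.014 [269. 411.]
scene -0.07 [378. 273.]
scene -0.05 [370. 311.]
scene -0.03 [363. 348.]
scene -0.02 [359. 365.]
scene -0.01 [356. 383.]
scene 0 [352. 400.]
scene 0.014 [347. 424.]
```

Request:
play_rows --deltas '[{"claw":0.65,"offset":[0,0,0],"twist":[0,0,0]},{"claw":0.65,"offset":[0,0.5,1.5],"twist":[0,0,0]},{"claw":0.65,"offset":[10,0,0],"twist":[0,0,0]},{"claw":0.65,"offset":[0,0,0],"twist":[0,0,0]}]'

```text
time_s: 4.85
position: [0.482, -0.0872, 0.0241]
orientation: [-0.703, 0.074, 0.704, 0.074]
wrist_force: [-0.4, 0.4, 0.1]
width: 0.351
```

```bash
python3 - <<'E'
from h import *
need([.4827,-.0876,.0355],np.radians(-102))
s=bot.read_state()
c=bot.camera("wrist");crop(c["color"],240,150,160,120,5,"pics/w5z.png")
b=bot.camera("side");crop(b["color"],270,220,90,70,8,"pics/s5z.png")
b=bot.camera("scene");crop(b["color"],350,180,90,70,8,"pics/c5z.png")
E
```

```text
offset mm [-11.4   0.2  -0.7] twist [0.02 0.09 0.  ] yaw now -101.98 pos [ 0.482  -0.0872  0.0241] F [-0.4  0.4  0.1] w 0.351 t 4.85
```

View pics/w5z.png

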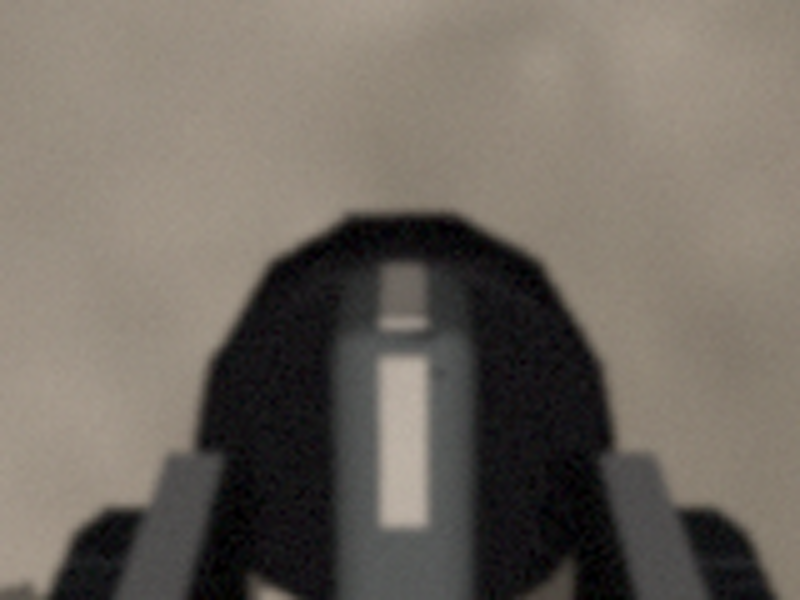

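View pics/s5z.png

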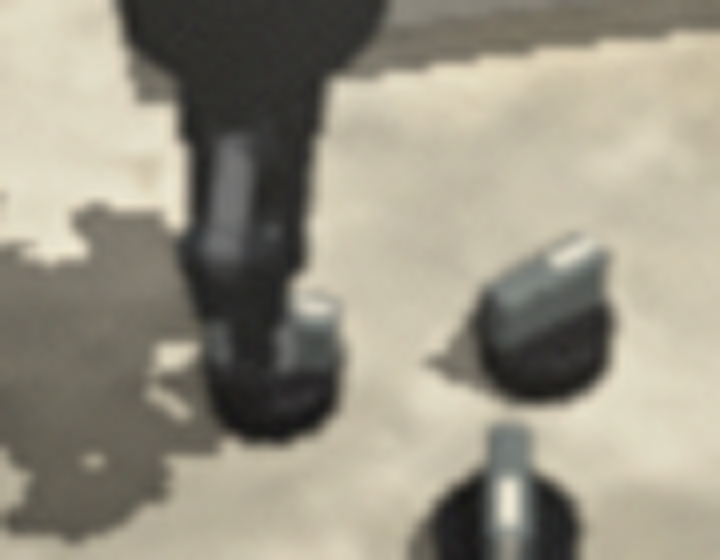

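View pics/c5z.png

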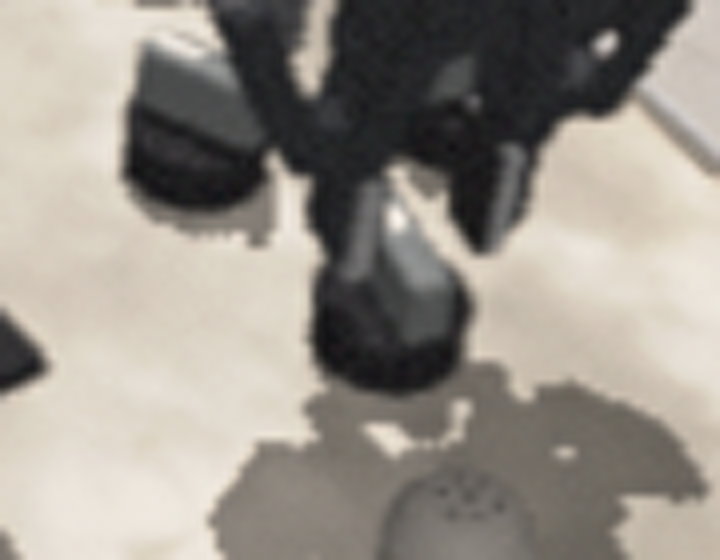

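Request:
play_rows --deltas '[{"claw":0.7,"offset":[0,-0.8,0],"twist":[0,0,0]},{"claw":0.7,"offset":[5,0,0],"twist":[0,0,0]},{"claw":0.7,"offset":[5,0,0],"twist":[0,0,0]},{"claw":0.7,"offset":[0,0,0],"twist":[0,0,0]}]'

```text
time_s: 5.5
position: [0.4825, -0.0865, 0.0145]
orientation: [-0.703, 0.074, 0.704, 0.074]
wrist_force: [0.4, -1.0, -1.5]
width: 0.3
```

```bash
python3 - <<'E'
from h import *
need([.4827,-.0876,.0155],np.radians(-102))
s=bot.read_state()
c=bot.camera("wrist");crop(c["color"],240,150,160,120,5,"pics/w6z.png")
b=bot.camera("side");crop(b["color"],270,220,90,70,8,"pics/s6z.png")
b=bot.camera("scene");crop(b["color"],350,180,90,70,8,"pics/c6z.png")
E
```

```text
offset mm [-1.   1.  -0.4] twist [0.02 0.06 0.  ] yaw now -101.98 pos [ 0.4825 -0.0865  0.0145] F [ 0.4 -1.  -1.5] w 0.3 t 5.5
```

View pics/w6z.png

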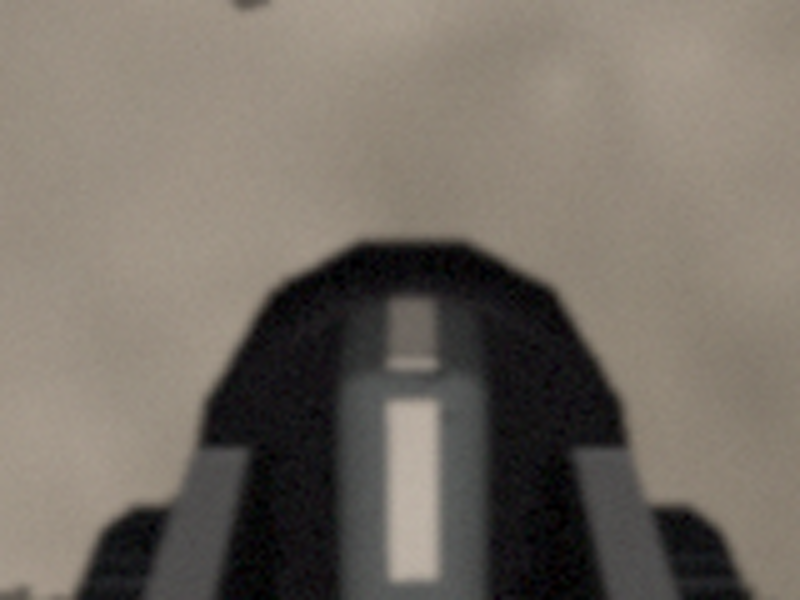

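View pics/s6z.png

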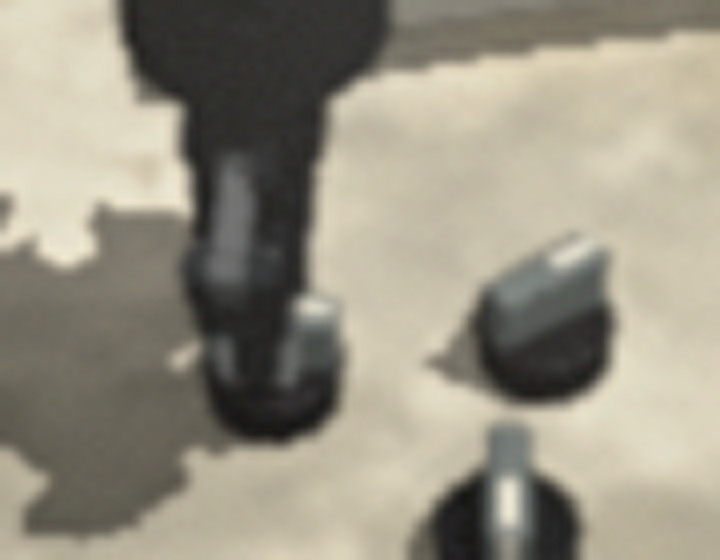

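View pics/c6z.png

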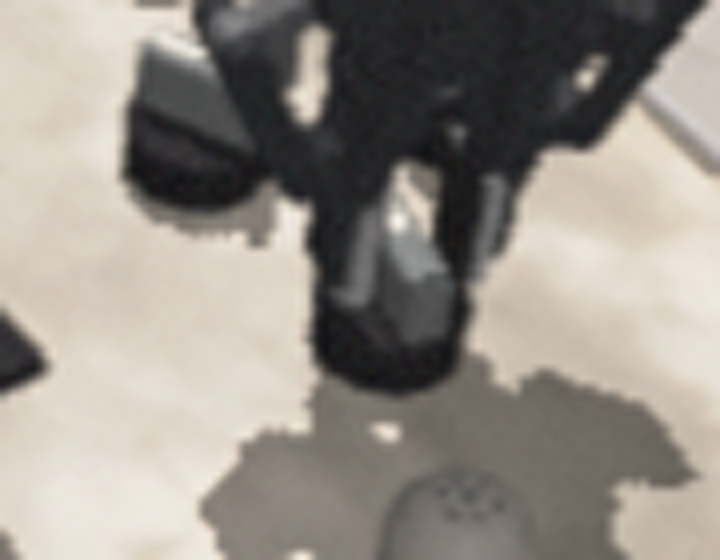

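```bash
python3 - <<'E'
from h import *
s=bot.read_state();Rm=R.from_quat(s["orientation"]).as_matrix()
b=bot.camera("side");a=bot.camera("scene")
for x in (-.025,-.02,-.015,-.01,-.005,0,.005):
  f=lambda c,y,z,o,k:((proj(c,s["position"]+Rm@[x,y,z])-o)*k).round(0)
  print(x,"side",f(b,.013,.011,[270,220],8),f(b,.013,-.011,[270,220],8),"scene",f(a,-.013,.011,[350,180],8),f(a,.013,.011,[350,180],8))
E
```

```text
-0.025 side [220. 326.] [295. 331.] scene [379. 268.] [471. 250.]
-0.02 side [221. 337.] [295. 343.] scene [377. 282.] [468. 264.]
-0.015 side [221. 348.] [295. 354.] scene [374. 296.] [465. 278.]
-0.01 side [222. 359.] [296. 365.] scene [371. 309.] [462. 291.]
-0.005 side [222. 370.] [296. 376.] scene [368. 323.] [459. 305.]
0 side [223. 381.] [296. 387.] scene [366. 336.] [456. 318.]
0.005 side [224. 392.] [297. 398.] scene [363. 350.] [453. 331.]
```

Request:
play_rows --deltas '[{"claw":1,"offset":[1.5,0,0],"twist":[0,0,0]},{"claw":1,"offset":[0,0,0],"twist":[0,0,0]},{"claw":1,"offset":[0,0,0],"twist":[0,0,0]},{"claw":1,"offset":[0,0,0],"twist":[0,0,0]}]'

```text
time_s: 6.25
position: [0.4831, -0.0867, 0.0142]
orientation: [0.703, -0.074, -0.703, -0.074]
wrist_force: [-2.4, -0.2, 9.1]
width: 0.136
```

```bash
python3 - <<'E'
from h import *
need([.4827,-.0876,.0155],np.radians(-102))
s=bot.read_state()
c=bot.camera("wrist");crop(c["color"],240,150,160,120,5,"pics/w7z.png")
b=bot.camera("scene");crop(b["color"],350,180,90,70,8,"pics/c7z.png")
E
```

```text
offset mm [-1.3  1.   0.2] twist [ 0.02 -0.03 -0.  ] yaw now -101.98 pos [ 0.4831 -0.0867  0.0142] F [-2.4 -0.2  9.1] w 0.136 t 6.25
```

View pics/w7z.png

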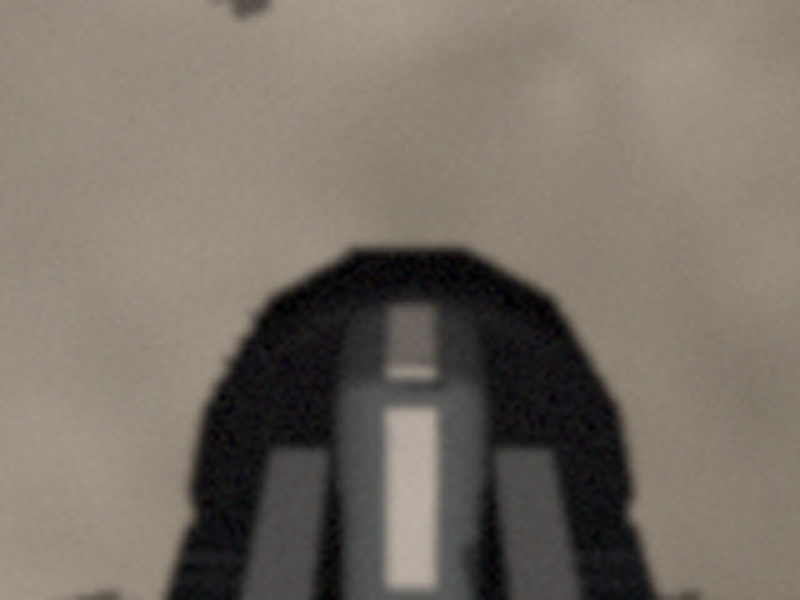

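View pics/c7z.png

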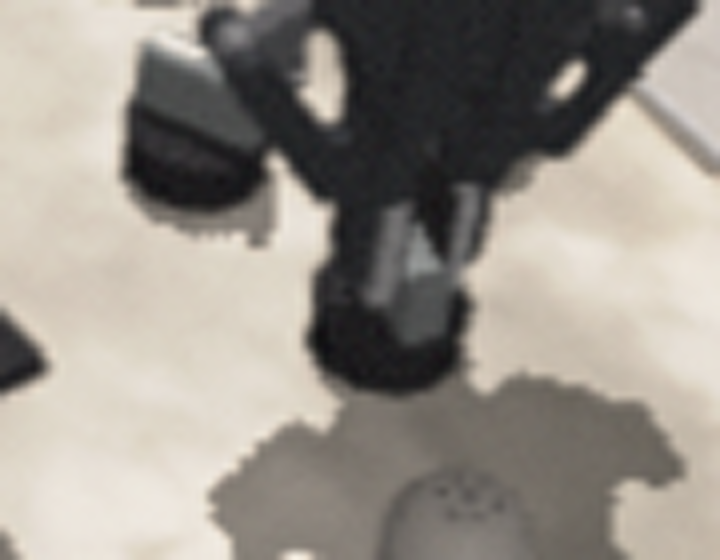

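```bash
python3 - <<'E'
from h import *
s=bot.read_state();c=bot.camera("wrist")
Rm=R.from_quat(s["orientation"]).as_matrix()
for r in (385,405,590):
    p=ray(c,(240+412/5,150+r/5),.0395,s);print(r,(Rm.T@(p-s["position"])*1000).round(2))
E
```

```text
385 [-25.28  -0.04 -20.06]
405 [-25.28  -0.04 -18.32]
590 [-2.529e+01 -2.000e-02 -1.590e+00]
```

Request:
play_rows --deltas '[{"claw":1,"offset":[-20,0,0],"twist":[0,0,0]},{"claw":1,"offset":[-40,0,0],"twist":[0,0,0]},{"claw":1,"offset":[-50,0,0],"twist":[0,0,0]},{"claw":1,"offset":[-25,0,0],"twist":[-8,0,0]},{"claw":1,"offset":[0,-50,0],"twist":[-8,0,0]},{"claw":1,"offset":[0,-50,0],"twist":[0,0,0]},{"claw":1,"offset":[0,-50,0],"twist":[0,0,0]},{"claw":1,"offset":[0,0,0],"twist":[0,0,0]}]'

```text
time_s: 7.4
position: [0.4788, 0.0656, 0.1485]
orientation: [-0.707, -0.026, 0.707, -0.026]
wrist_force: [0.5, -2.2, -1.0]
width: 0.132
```

```bash
python3 - <<'E'
from h import *
need([.445,.150,.145],np.radians(-85.7))
s=bot.read_state();c=bot.camera("wrist");cv2.imwrite("pics/w8.png",c["color"][:,:,::-1])
E
```

```text
offset mm [  3.6 -86.7  27.5] twist [-0.03  0.    0.02] yaw now -85.73 pos [0.4788 0.0656 0.1485] F [ 0.5 -2.2 -1. ] w 0.132 t 7.4
```

View pics/w8.png

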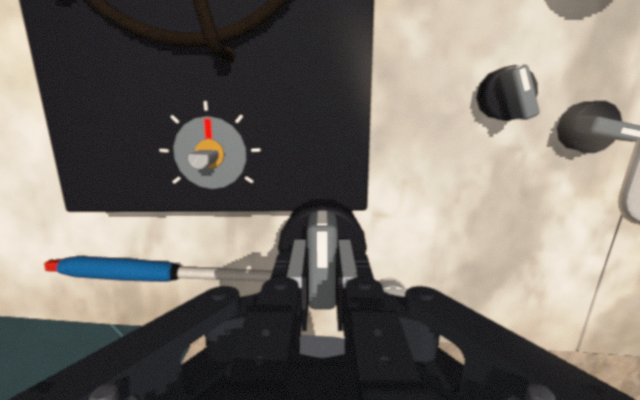

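The knob is in the fingers at (322,255). The spindle shows at (200,157), its red mark pointing up at (208,128), so the yaws already match closely.

Request:
play_rows --deltas '[{"claw":1,"offset":[0,-43,5],"twist":[0,0,0]},{"claw":1,"offset":[0,-43,5],"twist":[0,0,0]},{"claw":1,"offset":[0,0,0],"twist":[0,0,0]},{"claw":1,"offset":[0,0,0],"twist":[0,0,0]}]'

```text
time_s: 7.95
position: [0.4634, 0.1471, 0.1484]
orientation: [-0.707, -0.025, 0.707, -0.025]
wrist_force: [-0.4, -0.3, -0.2]
width: 0.133
```

```bash
python3 - <<'E'
from h import *
need([.445,.150,.145],np.radians(-85.7))
s=bot.read_state();c=bot.camera("wrist");cv2.imwrite("pics/w9.png",c["color"][:,:,::-1])
crop(c["color"],270,100,110,100,7,"pics/w9z.png")
crop(c["color"],260,180,130,130,5,"pics/w9k.png")
E
```

```text
offset mm [ 3.4 -4.1 18.2] twist [-0.3   0.02 -0.02] yaw now -86.0 pos [0.4634 0.1471 0.1484] F [-0.4 -0.3 -0.2] w 0.133 t 7.95
```

View pics/w9z.png

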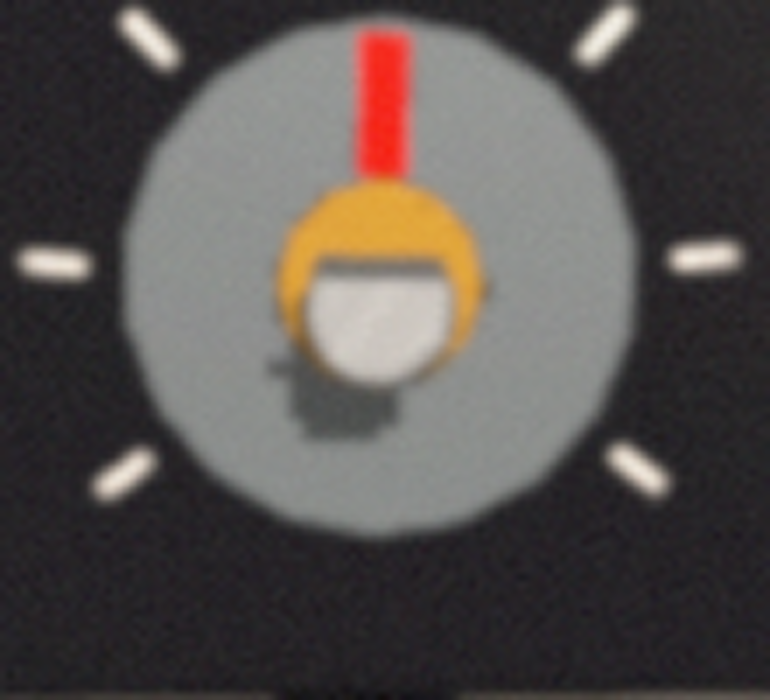

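View pics/w9k.png

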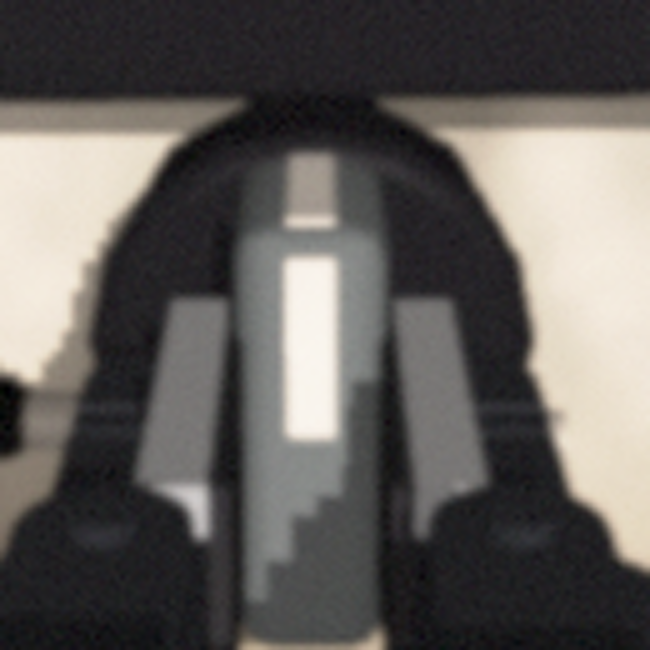

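```bash
python3 - <<'E'
from h import *
s=bot.read_state();c=bot.camera("wrist")
Rm=R.from_quat(s["orientation"]).as_matrix()
f=lambda x,y:(270+(x)/7-.43,100+y/7-.43)
for n,p,z in [("top",(380,310),.085),("discL",(123,278),.0605),("discR",(638,278),.0605),("disctop",(381,15),.0605),("discbot",(381,537),.0605)]:
    w=ray(c,f(*p),z,s);print(n,w.round(4),(Rm.T@(w-s["position"])*1000).round(2))
P=ray(c,f(381.5,178),.0605,s);Q=ray(c,f(384,33),.0605,s);d=Q-P;print("red yaw",np.degrees(np.arctan2(d[1],d[0])))
P=ray(c,f(318,262),.085,s);Q=ray(c,f(445,262),.085,s);d=Q-P;print("flat yaw",np.degrees(np.arctan2(d[1],d[0]))+90)
P=ray(c,f(55,264),.0605,s);Q=ray(c,f(705,257),.0605,s);d=Q-P;print("ticks yaw",np.degrees(np.arctan2(d[1],d[0]))+90)
a=bot.camera("scene")
E
```

```text
top [0.507 0.149 0.085] [ 63.4    0.85 -43.54]
discL [0.5055 0.175  0.0605] [ 87.89 -25.15 -43.91]
discR [0.5092 0.1228 0.0605] [ 87.91  27.2  -43.93]
disctop [0.533  0.1507 0.0605] [ 87.89   1.02 -69.61]
discbot [0.4805 0.1469 0.0605] [ 87.91   1.14 -17.06]
red yaw 3.0810383542646487
flat yaw 3.9859431561003476
ticks yaw 4.595633260395232
```

```bash
python3 - <<'E'
from h import *
c=bot.camera("wrist");H=np.linalg.inv(c["hand_eye"])
def pr(x,y,z): q=c["K"]@(H@[x/1000,y/1000,z/1000,1])[:3];return (q[:2]/q[2]).round(2)
for d in (0,-.5,-1): print(d,"top skirt",pr(-3.8,0,-22+d),"bottom skirt",pr(14.2,0,-22+d),"bar base front",pr(-3.8,0,-20+d),"bar top front",pr(-25.3,0,-20+d))
E
```

```text
0 top skirt [322.67 207.04] bottom skirt [322.61 196.73] bar base front [322.66 211.11] bar top front [322.75 227.4 ]
-0.5 top skirt [322.67 206.02] bottom skirt [322.61 195.8 ] bar base front [322.66 210.1 ] bar top front [322.75 226.25]
-1 top skirt [322.67 205.  ] bottom skirt [322.61 194.87] bar base front [322.67 209.08] bar top front [322.76 225.09]
```

Request:
play_rows --deltas '[{"claw":1,"offset":[0,0.5,-22],"twist":[0,0,0]},{"claw":1,"offset":[0,0.4,-21],"twist":[0,0,0]},{"claw":1,"offset":[20,0,0],"twist":[0,0,0]},{"claw":1,"offset":[22,0,0],"twist":[0,0,0]},{"claw":1,"offset":[0,0,0],"twist":[0,0,0]},{"claw":1,"offset":[0,0,0],"twist":[0,0,0]}]'

```text
time_s: 8.9
position: [0.5067, 0.15, 0.107]
orientation: [0.707, 0.025, -0.707, 0.025]
wrist_force: [-0.3, 0.5, -0.4]
width: 0.132
```

```bash
python3 - <<'E'
from h import *
need([.5066,.149,.0992],np.radians(-85.8))
s=bot.read_state()
b=bot.camera("side");crop(b["color"],270,150,90,70,8,"pics/s10.png")
b=bot.camera("scene");crop(b["color"],255,180,90,70,8,"pics/c10.png")
c=bot.camera("wrist");crop(c["color"],240,130,160,130,5,"pics/w10.png")
E
```

```text
offset mm [7.8 0.9 0.2] twist [-0.21 -0.03  0.01] yaw now -86.01 pos [0.5067 0.15   0.107 ] F [-0.3  0.5 -0.4] w 0.132 t 8.9
```

View pics/s10.png

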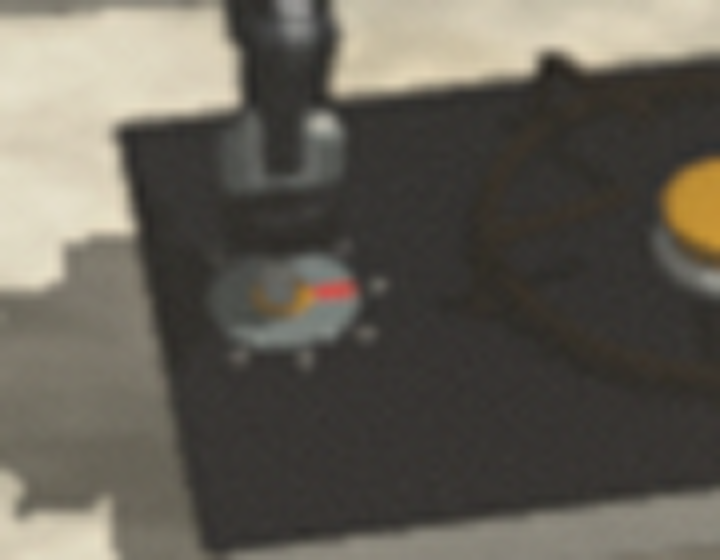

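View pics/c10.png

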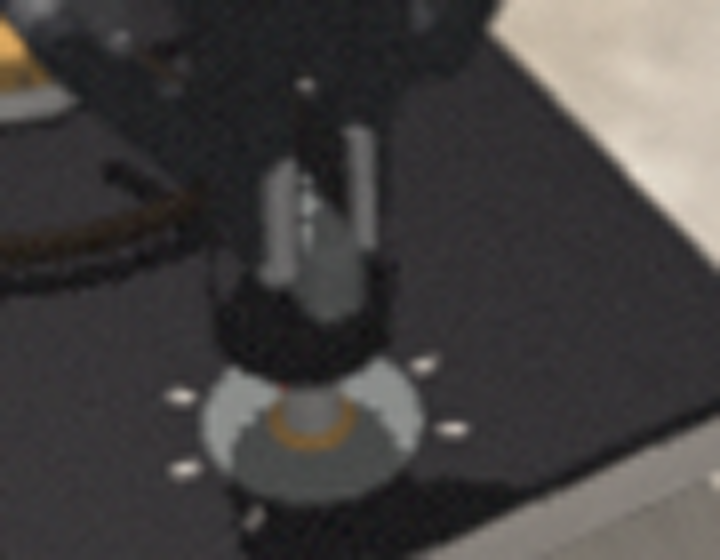

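View pics/w10.png

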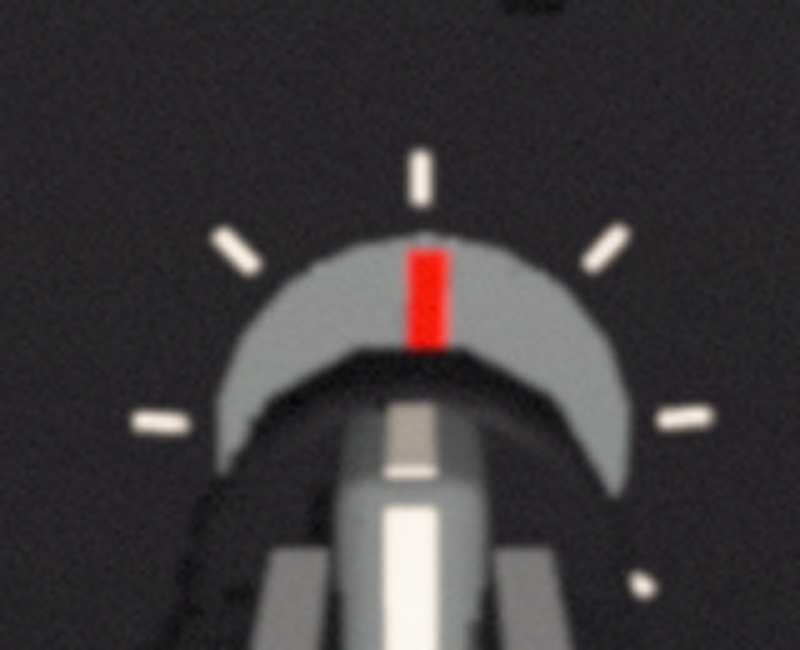

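```bash
python3 - <<'E'
from h import *
s=bot.read_state();c=bot.camera("wrist")
Rm=R.from_quat(s["orientation"]).as_matrix()
f=lambda x,y:(240+(x+.5)/5-.5,130+(y+.5)/5-.5)
for n,p in [("discL",(217,415)),("discR",(630,410)),("disctop",(425,233)),("tickL",(161,422)),("tickR",(685,417)),("tickF",(421,179))]:
    w=ray(c,f(*p),.0605,s);print(n,(Rm.T@(w-s["position"])*1000).round(2))
P=ray(c,f(425,345),.0605,s);Q=ray(c,f(427,252),.0605,s);d=Q-P;print("red yaw",np.degrees(np.arctan2(d[1],d[0])))
need([.5066,.149,.0992],np.radians(-85.8))
E
```

```text
discL [ 46.96 -24.82  -2.52]
discR [46.95 27.05 -3.22]
disctop [ 46.99   1.26 -25.87]
tickL [ 46.96 -31.89  -1.59]
tickR [46.94 34.   -2.3 ]
tickF [ 47.     0.76 -32.52]
red yaw 2.9866156593718043
offset mm [8.1 1.3 0.3] twist [-0.18 -0.08  0.02] yaw now -85.98 pos [0.5068 0.1503 0.1074] F [-0.1  0.6  0.1] w 0.132 t 9.1
```

Request:
play_rows --deltas '[{"claw":1,"offset":[0,1.1,0.5],"twist":[0,0,0]},{"claw":1,"offset":[3,0,0],"twist":[0,0,0]},{"claw":1,"offset":[0,0,0],"twist":[0,0,0]}]'

```text
time_s: 9.48
position: [0.5057, 0.1491, 0.1033]
orientation: [-0.707, -0.025, 0.707, -0.025]
wrist_force: [0.2, -0.0, -0.6]
width: 0.138
```

```bash
python3 - <<'E'
from h import *
need([.5066,.149,.0992],np.radians(-85.8))
c=bot.camera("wrist");crop(c["color"],240,130,160,130,5,"pics/w11.png")
b=bot.camera("scene");crop(b["color"],255,180,90,70,8,"pics/c11.png")
E
```

```text
offset mm [ 4.1  0.1 -0.9] twist [-0.18  0.03 -0.  ] yaw now -85.98 pos [0.5057 0.1491 0.1033] F [ 0.2 -0.  -0.6] w 0.138 t 9.475
```

View pics/w11.png

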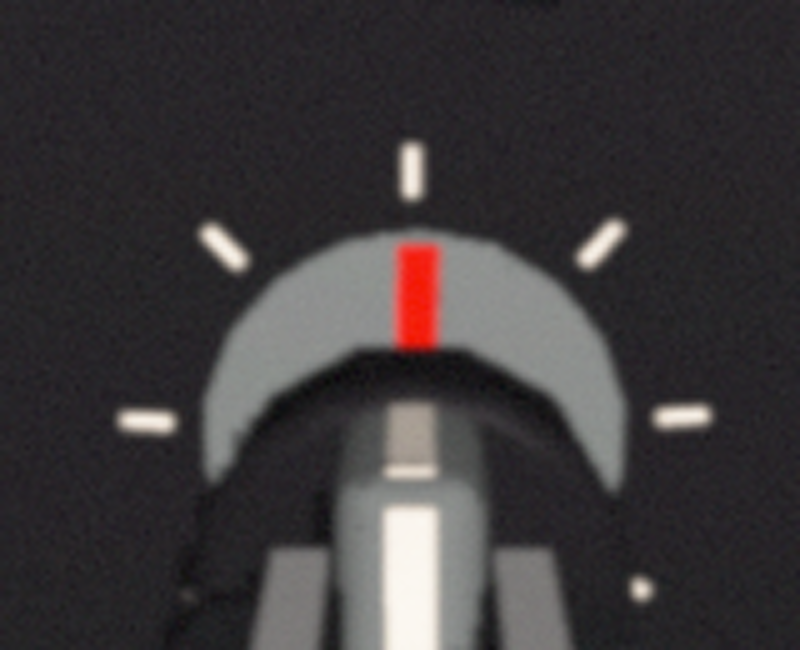

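View pics/c11.png

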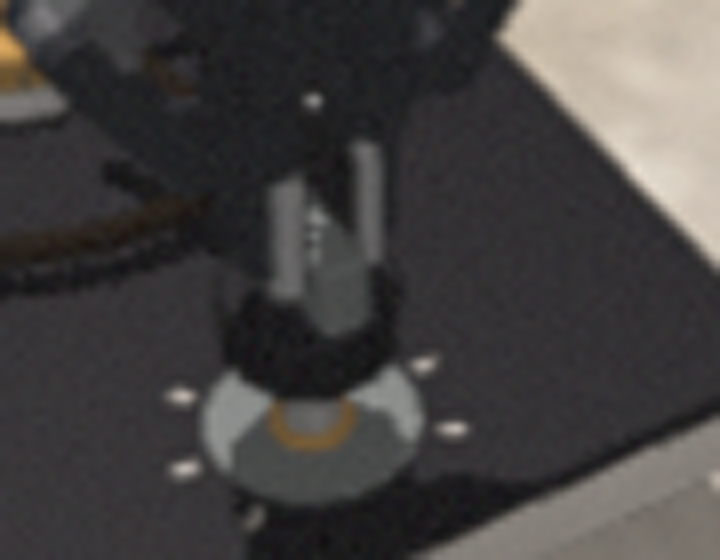

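```bash
python3 - <<'E'
from h import *
s=bot.read_state();c=bot.camera("wrist")
Rm=R.from_quat(s["orientation"]).as_matrix()
f=lambda x,y:(240+(x+.5)/5-.5,130+(y+.5)/5-.5)
for n,p in [("discL",(203,415)),("discR",(627,410)),("disctop",(415,230)),("tickL",(147,421)),("tickR",(683,416)),("tickF",(412,172))]:
    w=ray(c,f(*p),.0605,s);print(n,(Rm.T@(w-s["position"])*1000).round(2))
# knob skirt bottom outline row 349 in crop
for d in (0,.5,1): 
    H=np.linalg.inv(c["hand_eye"]);q=c["K"]@(H@[.0142,0,-.022+d/1000,1])[:3];print(d,q[:2]/q[2], f(412,349))
need([.5066,.149,.0992],np.radians(-85.8))
E
```

```text
discL [ 42.91 -26.05  -3.85]
discR [42.91 26.14 -4.54]
disctop [ 4.291e+01  3.000e-02 -2.710e+01]
tickL [ 42.91 -32.98  -3.07]
tickR [42.91 33.06 -3.76]
tickF [ 42.9   -0.33 -34.1 ]
0 [322.60963878 196.72975838] (322.0, 199.4)
0.5 [322.60858977 197.65706555] (322.0, 199.4)
1 [322.60754239 198.58292662] (322.0, 199.4)
offset mm [ 4.3  0.2 -0.8] twist [-0.17  0.01 -0.  ] yaw now -85.97 pos [0.5058 0.1491 0.1035] F [ 0.1 -0.3 -1.1] w 0.132 t 9.625
```

Request:
play_rows --deltas '[{"claw":1,"offset":[2,0,-0.6],"twist":[0,0,0]},{"claw":1,"offset":[3,0,0],"twist":[0,0,0]},{"claw":1,"offset":[2,0,0],"twist":[0,0,0]},{"claw":1,"offset":[0,0,0],"twist":[0,0,0]}]'

```text
time_s: 10.12
position: [0.5063, 0.1491, 0.0962]
orientation: [-0.706, -0.025, 0.707, -0.025]
wrist_force: [0.0, -0.4, -0.1]
width: 0.134
```

```bash
python3 - <<'E'
from h import *
need([.5066,.149,.0992],np.radians(-85.8))
c=bot.camera("wrist");crop(c["color"],240,130,160,130,5,"pics/w12.png")
E
```

```text
offset mm [-3.   0.1 -0.3] twist [-0.18  0.03 -0.  ] yaw now -85.98 pos [0.5063 0.1491 0.0962] F [ 0.  -0.4 -0.1] w 0.134 t 10.125
```

View pics/w12.png

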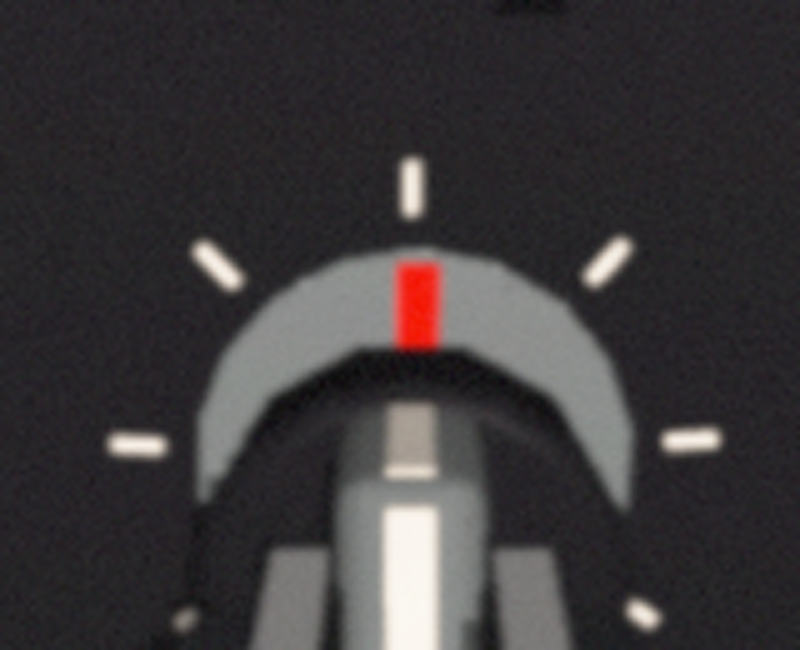

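Request:
play_rows --deltas '[{"claw":1,"offset":[2,0,0],"twist":[0,0,0]},{"claw":1,"offset":[2,0,0],"twist":[0,0,0]},{"claw":1,"offset":[1,0,0],"twist":[0,0,0]},{"claw":1,"offset":[0,0,0],"twist":[0,0,0]}]'

```text
time_s: 10.68
position: [0.5064, 0.1492, 0.0914]
orientation: [-0.707, -0.025, 0.707, -0.025]
wrist_force: [0.5, 0.1, -1.2]
width: 0.132
```

```bash
python3 - <<'E'
from h import *
need([.5066,.149,.0852],np.radians(-85.8))
E
```

```text
offset mm [ 6.2  0.2 -0.2] twist [-0.17  0.01 -0.  ] yaw now -85.97 pos [0.5064 0.1492 0.0914] F [ 0.5  0.1 -1.2] w 0.132 t 10.675
```

Request:
play_rows --deltas '[{"claw":1,"offset":[2,0,0],"twist":[0,0,0]},{"claw":1,"offset":[2,0,0],"twist":[0,0,0]},{"claw":1,"offset":[1,0,0],"twist":[0,0,0]},{"claw":1,"offset":[0,0,0],"twist":[0,0,0]}]'

```text
time_s: 11.18
position: [0.5064, 0.1491, 0.0864]
orientation: [-0.707, -0.025, 0.707, -0.025]
wrist_force: [0.1, 0.1, -0.4]
width: 0.135
```

```bash
python3 - <<'E'
from h import *
need([.5066,.149,.0852],np.radians(-85.8))
b=bot.camera("scene");crop(b["color"],255,180,90,70,8,"pics/c13.png")
need([.5066,.149,.0852],np.radians(-85.8))
E
```

```text
offset mm [ 1.2  0.2 -0.2] twist [-0.17  0.02 -0.  ] yaw now -85.97 pos [0.5064 0.1491 0.0864] F [ 0.1  0.1 -0.4] w 0.135 t 11.175
offset mm [ 1.3  0.2 -0.1] twist [-0.18  0.    0.  ] yaw now -85.98 pos [0.5064 0.1491 0.0865] F [ 0.1  0.8 -0.3] w 0.13 t 11.225
```

View pics/c13.png

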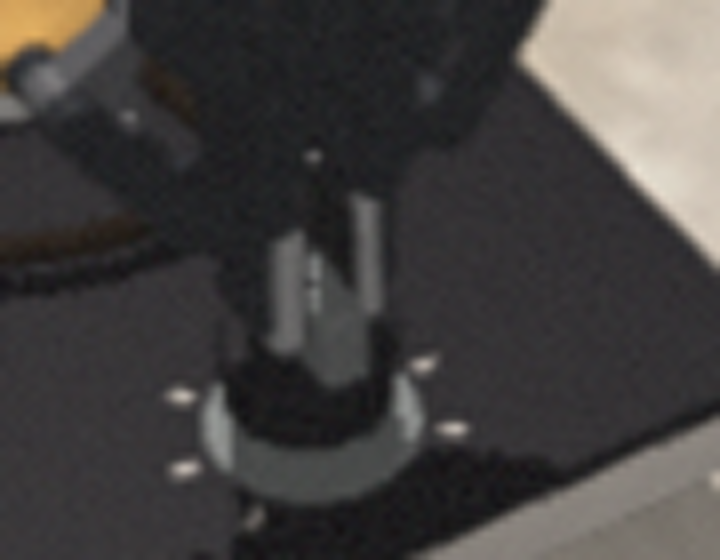

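Request:
play_rows --deltas '[{"claw":1,"offset":[2,0,0],"twist":[0,0,0]},{"claw":1,"offset":[2,0,0],"twist":[0,0,0]},{"claw":1,"offset":[1,0,0],"twist":[0,0,0]},{"claw":1,"offset":[0,0,0],"twist":[0,0,0]}]'

```text
time_s: 11.72
position: [0.5067, 0.1492, 0.0817]
orientation: [0.707, 0.025, -0.707, 0.025]
wrist_force: [-0.1, -0.8, 4.9]
width: 0.133
```

```bash
python3 - <<'E'
from h import *
need([.5066,.149,.0792],np.radians(-85.8))
E
```

```text
offset mm [2.5 0.2 0.1] twist [-0.18 -0.02  0.01] yaw now -85.98 pos [0.5067 0.1492 0.0817] F [-0.1 -0.8  4.9] w 0.133 t 11.725
```

Force is 4.9 N, so the spring has engaged. I'll press on to the stop.

Request:
play_rows --deltas '[{"claw":1,"offset":[1,0,0],"twist":[0,0,0]},{"claw":1,"offset":[1,0,0],"twist":[0,0,0]},{"claw":1,"offset":[0.5,0,0],"twist":[0,0,0]},{"claw":1,"offset":[0,0,0],"twist":[0,0,0]}]'

```text
time_s: 12.22
position: [0.5067, 0.1492, 0.0796]
orientation: [0.707, 0.025, -0.706, 0.025]
wrist_force: [-1.8, -0.2, 9.0]
width: 0.13
```

Request:
play_rows --deltas '[{"claw":1,"offset":[1,0,0],"twist":[0,0,0]},{"claw":1,"offset":[0.5,0,0],"twist":[0,0,0]},{"claw":1,"offset":[0,0,0],"twist":[0,0,0]},{"claw":1,"offset":[0,0,0],"twist":[0,0,0]}]'

```text
time_s: 12.72
position: [0.5069, 0.1493, 0.0793]
orientation: [0.707, 0.025, -0.706, 0.025]
wrist_force: [-6.0, -1.3, 22.4]
width: 0.134
```

Request:
play_rows --deltas '[{"claw":1,"offset":[0,0,0],"twist":[0,0,0]},{"claw":1,"offset":[0,0,0],"twist":[0,0,0]},{"claw":1,"offset":[0,0,0],"twist":[0,0,0]},{"claw":1,"offset":[0,0,0],"twist":[0,0,0]},{"claw":1,"offset":[0,0,0],"twist":[0,0,0]},{"claw":1,"offset":[0,0,0],"twist":[0,0,0]},{"claw":1,"offset":[0,0,0],"twist":[0,0,0]},{"claw":1,"offset":[0,0,0],"twist":[0,0,0]}]'

```text
time_s: 13.72
position: [0.5069, 0.1493, 0.0793]
orientation: [0.707, 0.025, -0.706, 0.025]
wrist_force: [-6.3, -1.4, 22.4]
width: 0.132
```

```bash
python3 - <<'E'
from h import *
need([.5066,.149,.0792],np.radians(-85.8))
c=bot.camera("wrist");crop(c["color"],240,130,160,130,5,"pics/w14.png")
b=bot.camera("scene");cv2.imwrite("pics/c14f.png",b["color"][:,:,::-1])
crop(b["color"],255,180,90,70,8,"pics/c14.png")
b=bot.camera("side");crop(b["color"],270,150,90,70,8,"pics/s14.png")
E
```

```text
offset mm [0.1 0.3 0.3] twist [-0.17 -0.07  0.01] yaw now -85.97 pos [0.5069 0.1493 0.0793] F [-6.3 -1.4 22.4] w 0.132 t 13.725
```

View pics/w14.png

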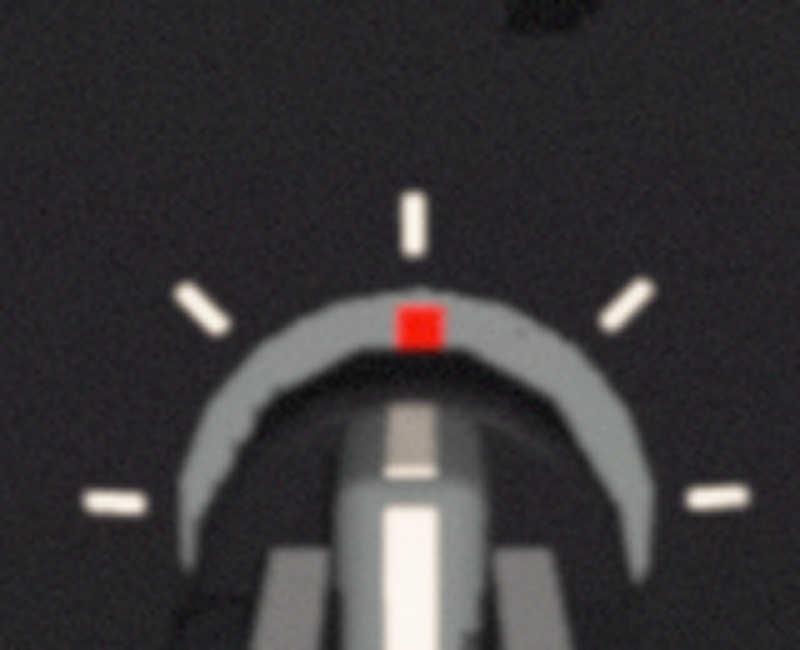

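View pics/c14f.png

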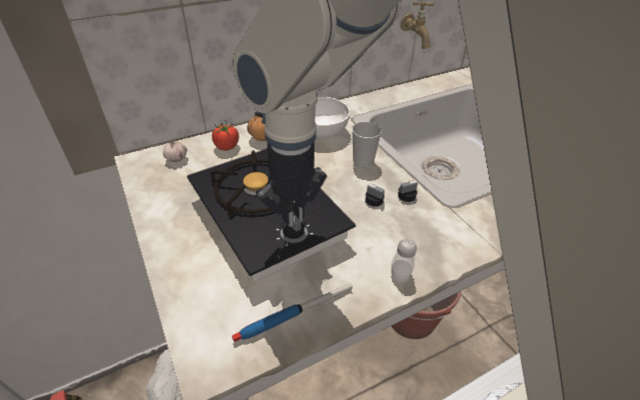

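View pics/s14.png

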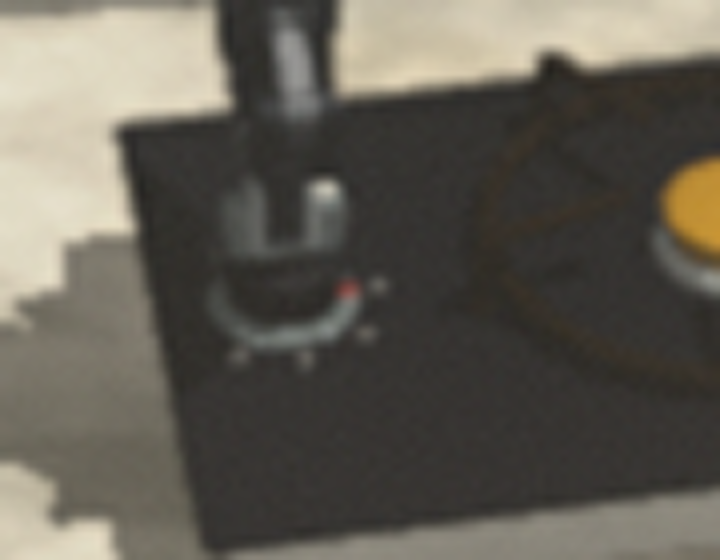

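The wrist view shows the knob unslipped in the fingers, with the pointer in line with the red mark at about (323,195) in the full picture. The scene view shows the other objects where they were. I'll hold.

Request:
play_rows --deltas '[{"claw":1,"offset":[0,0,0],"twist":[0,0,0]},{"claw":1,"offset":[0,0,0],"twist":[0,0,0]},{"claw":1,"offset":[0,0,0],"twist":[0,0,0]},{"claw":1,"offset":[0,0,0],"twist":[0,0,0]},{"claw":1,"offset":[0,0,0],"twist":[0,0,0]},{"claw":1,"offset":[0,0,0],"twist":[0,0,0]},{"claw":1,"offset":[0,0,0],"twist":[0,0,0]},{"claw":1,"offset":[0,0,0],"twist":[0,0,0]}]'

```text
time_s: 14.88
position: [0.5069, 0.1493, 0.0793]
orientation: [0.707, 0.025, -0.706, 0.025]
wrist_force: [-4.6, -0.7, 22.4]
width: 0.133
```

Request:
play_rows --deltas '[{"claw":1,"offset":[0,0,0],"twist":[0,0,0]},{"claw":1,"offset":[0,0,0],"twist":[0,0,0]},{"claw":1,"offset":[0,0,0],"twist":[0,0,0]},{"claw":1,"offset":[0,0,0],"twist":[0,0,0]},{"claw":1,"offset":[0,0,0],"twist":[0,0,0]},{"claw":1,"offset":[0,0,0],"twist":[0,0,0]},{"claw":1,"offset":[0,0,0],"twist":[0,0,0]},{"claw":1,"offset":[0,0,0],"twist":[0,0,0]}]'

```text
time_s: 15.88
position: [0.5069, 0.1493, 0.0793]
orientation: [0.707, 0.025, -0.706, 0.025]
wrist_force: [-5.7, -1.2, 22.2]
width: 0.132
```

Request:
play_rows --deltas '[{"claw":1,"offset":[0,0,0],"twist":[0,0,0]},{"claw":1,"offset":[0,0,0],"twist":[0,0,0]},{"claw":1,"offset":[0,0,0],"twist":[0,0,0]},{"claw":1,"offset":[0,0,0],"twist":[0,0,0]},{"claw":1,"offset":[0,0,0],"twist":[0,0,0]},{"claw":1,"offset":[0,0,0],"twist":[0,0,0]},{"claw":1,"offset":[0,0,0],"twist":[0,0,0]},{"claw":1,"offset":[0,0,0],"twist":[0,0,0]}]'

```text
time_s: 16.88
position: [0.5069, 0.1493, 0.0793]
orientation: [0.707, 0.025, -0.706, 0.025]
wrist_force: [-5.6, -1.5, 22.2]
width: 0.129
```

```bash
python3 - <<'E'
from h import *
need([.5066,.149,.0792],np.radians(-85.8))
print(bot.hand_in())
E
```

```text
offset mm [0.1 0.3 0.3] twist [-0.17 -0.07  0.01] yaw now -85.97 pos [0.5069 0.1493 0.0793] F [-5.6 -1.5 22.2] w 0.129 t 16.875
the job is handed in; nothing more can be done
None
```

I picked up the nearest knob, turned it to match the spindle's flat, slid it home and pressed it to the valve's stop. I handed in at 16.9 s, after about 4 s of holding, with the knob still pressed in the fingers.

**Last checks:**
- The push was steady at about 22 N, where the spring alone gives 7 N at the stop. The arm had stalled at the height I expected for a fully pressed knob, to within 0.1 mm.
- The pointer lined up with the red mark, and the knob had not slipped in the grip.
- By eye, the pan support, glass, lighter and shaker were still where they started.

**What failed or disagreed:**
- The first grasp closed on nothing, just above the finger bar. The fingertips ended about 20 mm short of where the stated 14 mm tip length put them, so I regrasped about 20 mm lower by the images.
- My estimates of the knob's centre along the bar differed by about 1 mm. The knob still slid on without measurable force.
- A sideways force of about 6 N remained while pressing.

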